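Stroke along the copper wave of a touch-sensor board

ROBOT

A 6-joint arm with a two-finger parallel gripper is mounted at the origin on a cart in front of the work surface, level with it; the furniture and walls round the work are solid. World frame = base frame: x ahead of the robot, y to its left, z up, the work surface at z = 0. Lengths are in m, angles in rad, forces in N, time in s.
With the tool pointing down it reaches from about 0.35 to 0.775 m from the base axis. Payload 5.5 kg.
Tool frame: the origin (TCP) lies at the very end of the fingers, on their centre line; the grasp point (between the pads) lies 19 mm behind it; y points along the fingers, z is the direction in which the jaws open and shut, and the axes are right-handed (so a half turn about y gives the same grasp; the last joint's range is limited). The gripper opens to 85 mm and grips with 20 to 120 N. Pads are 22 mm wide; open, the fingers measure 114 mm over their backs; the gripper's body (76 mm by 85 mm) begins 54 mm behind the grasp point. The pads swing forward as they close: fully open they stand 13 mm farther back than shut.
Start: joints at [1.017, 0.313, 0.046, 1.304, 0, 1.431], TCP at [0.231, 0.527, 0.231] pointing down, gripper open.
Joint ranges: [-2.76, 2.76], [-0.86, 1.69], [-1.03, 1.26], [-2.2, 2.34], [-1.47, 1.5], [-3.14, 3.14]. Speed limits (rad/s): [2.57, 2.57, 3.14, 3.14, 3.14, 3.14].

INTERFACE

Orientations are given as a unit quaternion [w, x, y, z].
In Python, from workcell import env gives the robot as it stands.
- The arm moves only by the shell command python3 -m inch 'ROWS' [OPENING] [FORCE]. ROWS is JSON, a list that holds one entry, the list of rows, each a list of 4 numbers: the shift along the tool's x, y, z in mm, then the turn about the tool's y in degrees. In form: [[[tx, ty, tz, spin], ...]]. A call has 1 to 10 rows; each row is the pose to reach, as a shift and turn from the pose commanded when the call began, along the tool's axes at that moment; what a row does not reach only later rows make up. A row lasts 1/10 s, in which the tool goes at most 50 mm and 8.59 degrees, less where a joint would pass 70% of its speed; a pose out of reach is approached as far as the arm can. A call with a gripper value outside its range is refused whole. OPENING is the finger opening in mm, from 0 to 85.4, set as the call begins (- or left out, the last holds). The fingers move at their own pace and stop on an object; FORCE is the grip in N (left out, the last holds). Time passes only in rows, so rows that repeat a pose let the fingers close. It gives the time, the measured TCP pose, the force and the opening at its end, in the units of the state.
- env.get_state(): the state, without advancing time (a new reading comes with each control period).
- env.read_camera(name): name is "scene" or "top" or "wrist"; returns the picture (420x560x3 uint8, blue, green, red); there is no depth.
- env.camera_model(name): a dict with "fx", "fy", "cx", "cy" (pixels), "distortion" ([k1, k2, p1, p2, k3] as OpenCV has them; the pictures are not rectified), "R" (3x3) and "t" (3): a world point X has camera coordinates R X + t; the wrist camera has in their place "mount" (4x4, takes a point from camera to tool coordinates, whose origin is the TCP and whose axes are the tool frame's). Camera axes: x right, y down, z forward; pixel columns grow to the right and rows downward; lengths in m; the calibration is good to about 2 mm. A picture is of the moment at which its call begins: read the wrist's pose just before it. camera_model takes no time and is no camera call.
- env.hand_in(): hands the job in, once; it reports no verdict.
The state is a dict: "clock": time; "joint_pos": joint angles; "qvel": joint speeds; "tau": joint torques, N m; "tcp_pos": TCP position; "orientation": TCP orientation; "wrist_force": force on the tool from outside, world axes, zero at the start; "ft_torque": the same for the moment, N m; "finger_gap": finger opening in m.
Only numpy, scipy, OpenCV 4.12 (cv2) and the standard library are available. Lean on these libraries where they do the work, as an engineer would, in place of code of your own. Each camera call takes 0.05 s, during which the arm holds its last target.

TASK

Check the sprung touch-sensor board: with closed fingertips, stroke lightly along its copper wave from the end next to the green tape roll to the end next to the orange one, following the curve so that all six plates are touched in turn, and never pushing the panel down to its stop. Finish with the fingertips still resting lightly on the last plate, off the plate before it, the panel pressed down a little; do not lift away. Nothing is to be picked up, and the tape rolls, the stone and the charger stay where they are.

Things in the scene. Friction and masses are not known exactly. Their poses are not given: they have to be found in the camera images.
- pad: touch-sensor board fixed on the table: black base 140 x 300 x 10 mm (x, y, z), above it a white sprung panel of nearly that outline (top 31 mm above the table) with the copper track. Origin: centre of the underside; z up, y along the long side, x across, away from the robot at yaw 0. Green terminals 12 mm high jut out 9 mm at +x; corner bolt heads reach 37.5 mm above the table.
- track_mid (a point): middle of the copper track, at its untouched top, 36 mm above the table and above the board's origin; axes as the board's. The track is a flat wave, 14 mm wide, 5 mm thick, centre line x = 35 mm * sin(2 pi y / 230 mm) in this frame (sine of radians), y from +115 to -115 mm, cut by 3 mm gaps into six plates, one every 46 mm along the curve.
- panel (a joint): how far the white panel with the copper track is pressed down, in m: 0 untouched, 0.012 at its stop. Straight vertical slide on springs: it starts to sink at about 1 N, then 0.4 N per mm (3 N at 5 mm, 5.8 N at the stop), and rises again by itself.
- end_0 (a point): the end of the copper track at the board's +y side: middle of the track's width, at the track's untouched top (fixed to the base, does not sink)
- end_1 (a point): the end of the copper track at the board's -y side, likewise
- tape_green: loose roll of green tape lying flat, 52 mm across, 28 mm high, about 45 g; origin at the centre of its underside. It lies about 80 to 100 mm beyond one end of the track, on the table, and marks the end to start from.
- tape_orange: the same in orange, beyond the other end of the track: marks the end to finish at
- sodalite: loose dark blue stone, 25 x 30 x 25 mm, on the table close to the board's -x side; origin at the centre of its underside
- charger: loose black charger, 42 x 62 x 30 mm, on the table close to the board's +x side; origin at the centre of its underside
- plate_0: copper plate number 0 of the track (the one at end_0, then 1, 2 ..); origin at the middle of its top face, on the centre line; axes as the board's; sinks with the panel
- plate_1: copper plate number 1 of the track (between plates 0 and 2); origin at the middle of its top face, on the centre line; axes as the board's; sinks with the panel
- plate_2: copper plate number 2 of the track (between plates 1 and 3); origin at the middle of its top face, on the centre line; axes as the board's; sinks with the panel
- plate_3: copper plate number 3 of the track (between plates 2 and 4); origin at the middle of its top face, on the centre line; axes as the board's; sinks with the panel
- plate_4: copper plate number 4 of the track (between plates 3 and 5); origin at the middle of its top face, on the centre line; axes as the board's; sinks with the panel
- plate_5: copper plate number 5 of the track (at end_1); origin at the middle of its top face, on the centre line; axes as the board's; sinks with the panel
Things that resemble listed ones, but are neither listed nor needed, are in the scene too. Several things have the shape of the tape_green; the one meant has the colours described above.

How it is judged:
On the way, in this order (a step that is already met when the one before it is completed fails the run):
1. the fingertips touch the first plate from the green end (((horizontal distance between tape_green and end_0 below 0.15 m and contact force between the fingers and plate_0 above 0.2 N) or (horizontal distance between tape_green and end_1 below 0.15 m and contact force between the fingers and plate_5 above 0.2 N))), for 0.06 s.
2. the fingertips touch the second plate from the green end, having left the one before it (((horizontal distance between tape_green and end_0 below 0.15 m and contact force between the fingers and plate_1 above 0.2 N and contact force between the fingers and plate_0 below 0.05 N) or (horizontal distance between tape_green and end_1 below 0.15 m and contact force between the fingers and plate_4 above 0.2 N and contact force between the fingers and plate_5 below 0.05 N))), for 0.06 s.
3. the fingertips touch the third plate from the green end, having left the one before it (((horizontal distance between tape_green and end_0 below 0.15 m and contact force between the fingers and plate_2 above 0.2 N and contact force between the fingers and plate_1 below 0.05 N) or (horizontal distance between tape_green and end_1 below 0.15 m and contact force between the fingers and plate_3 above 0.2 N and contact force between the fingers and plate_4 below 0.05 N))), for 0.06 s.
4. the fingertips touch the fourth plate from the green end, having left the one before it (((horizontal distance between tape_green and end_0 below 0.15 m and contact force between the fingers and plate_3 above 0.2 N and contact force between the fingers and plate_2 below 0.05 N) or (horizontal distance between tape_green and end_1 below 0.15 m and contact force between the fingers and plate_2 above 0.2 N and contact force between the fingers and plate_3 below 0.05 N))), for 0.06 s.
5. the fingertips touch the fifth plate from the green end, having left the one before it (((horizontal distance between tape_green and end_0 below 0.15 m and contact force between the fingers and plate_4 above 0.2 N and contact force between the fingers and plate_3 below 0.05 N) or (horizontal distance between tape_green and end_1 below 0.15 m and contact force between the fingers and plate_1 above 0.2 N and contact force between the fingers and plate_2 below 0.05 N))), for 0.06 s.
6. the fingertips touch the last plate from the green end, having left the one before it (((horizontal distance between tape_green and end_0 below 0.15 m and contact force between the fingers and plate_5 above 0.2 N and contact force between the fingers and plate_4 below 0.05 N) or (horizontal distance between tape_green and end_1 below 0.15 m and contact force between the fingers and plate_0 above 0.2 N and contact force between the fingers and plate_1 below 0.05 N))), for 0.06 s.
At the end, for the whole second after the job is handed in: The fingertips rest on the plate at the orange end (over 0.2 N) and not on the plate before it, the panel is pressed down between 1 and 10 mm, and the tape rolls, stone and charger lie still within 15 mm of where they started (((horizontal distance between tape_green and end_0 below 0.15 m and contact force between the fingers and plate_5 above 0.2 N and contact force between the fingers and plate_4 below 0.05 N) or (horizontal distance between tape_green and end_1 below 0.15 m and contact force between the fingers and plate_0 above 0.2 N and contact force between the fingers and plate_1 below 0.05 N)) and value of joint panel between 0.001 and 0.01 m and distance of each of tape_green, tape_orange, sodalite, charger from where it was at the start of the episode below 0.015 m and linear speed of each of tape_green, tape_orange, sodalite, charger below 0.02 m/s); the arm keeps its last pose, push and grip.
It fails at once if the panel is pushed down to its stop (value of joint panel above 0.0115 m).
It fails at once if the fingers push on the board with more than 15 N (contact force between the fingers and pad above 15 N).
It fails at once if a tape roll, the stone or the charger is shifted (15 mm) or lifted (10 mm) (distance of any of tape_green, tape_orange, sodalite, charger from where it was at the start of the episode above 0.015 m or height (world z) of any of tape_green, tape_orange, sodalite, charger above 0.01 m).
It also fails if it takes over 42 s, if anything falls off the work surface, if the arm or the gripper's body presses on something with over 40 N, if the wrist force passes 120 N, or if a joint passes its speed limit or range.

## Working session

There is one attempt and no reset: what is moved stays moved. The work goes in short steps, Python scripts to look and compute and a shell command to move; the robot and the scene stay as the last step left them, time stands still between calls to the robot, and variables do not carry over. Pictures are saved under pics/ and viewed, and the job is handed in when it is done.

```bash
ls; mkdir -p pics
python3 - <<'E'
from workcell import env
import cv2
for n in ("scene","top"):
    cv2.imwrite(f"pics/{n}0.png",env.read_camera(n))
    m=env.camera_model(n);print(n,m)
s=env.get_state();print(s)
E
```

```text
pics
scene {'fx': 435.5600234608699, 'fy': 435.5600234608699, 'cx': 283.11991896446534, 'cy': 212.658770644169, 'distortion': array([-0.0980441,  0.       ,  0.       ,  0.       ,  0.       ]), 'R': array([[-0.7172851 , -0.69655103,  0.01785353],
       [-0.43130632,  0.42372929, -0.79651011],
       [ 0.54724487, -0.57902517, -0.60436156]]), 't': array([0.25308012, 0.32552091, 0.60232961])}
top {'fx': 480.72491206082583, 'fy': 480.72491206082583, 'cx': 275.55547444460683, 'cy': 212.95905753188163, 'distortion': array([-0.16085953,  0.        ,  0.        ,  0.        ,  0.        ]), 'R': array([[ 0.02593726, -0.99963405,  0.00768338],
       [-0.9811202 , -0.02692891, -0.19151496],
       [ 0.19165177, -0.00257094, -0.98145962]]), 't': array([-0.15425668,  0.52218446,  0.90251734])}
{'clock': 0.1, 'joint_pos': array([1.01741678e+00, 3.13931047e-01, 4.50712059e-02, 1.30358004e+00,
       9.40930264e-06, 1.43118714e+00]), 'qvel': array([-5.15251970e-05, -2.44101964e-03,  2.04486314e-03,  3.84134586e-04,
        2.20091874e-03, -7.34271717e-04]), 'tau': array([ 2.97080886e-03, -4.81727135e+01,  2.99242723e+01,  1.27875773e-02,
       -5.02127330e-05, -6.75389558e-06]), 'tcp_pos': array([0.23095579, 0.52607956, 0.23048602]), 'orientation': array([-0.69148242,  0.69257326, -0.14544899,  0.14504806]), 'wrist_force': array([-0.49148657, -0.69455363, -0.13984758]), 'ft_torque': array([ 0.02320051, -0.02845283, -0.03684847]), 'finger_gap': 0.0855259337473214}
```

View pics/scene0.png

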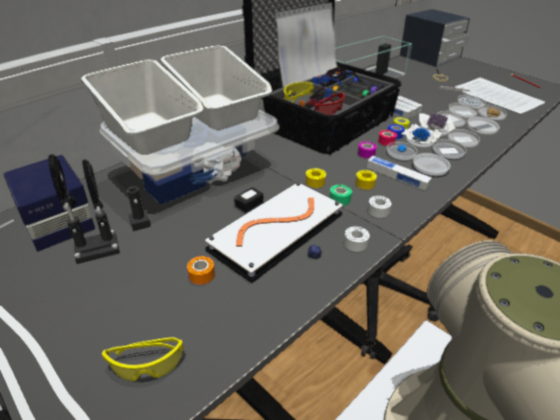

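View pics/top0.png

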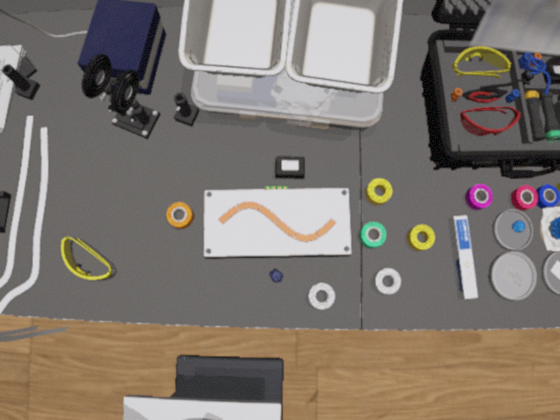

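The scene view shows the board with its copper wave at the centre: orange roll (200,270), green roll (340,194), stone (314,251), charger (249,198). In the top view (up = +x, right = -y), the board spans (205–350, 190–257). The green roll is at (373,234) on its -y side, and the orange roll is at (179,215) on its +y side. The other rolls are yellow (379,190) and (421,237), white (321,296) and (388,281), and magenta, red and blue to the right. The only green roll is at (373,234) and the only orange one is at (179,215). The green terminals (276,188) are on the far side, so yaw is about 0.

```bash
cat > h.py <<'E'
import cv2,numpy as np
from workcell import env
def ray(n,uv,z):
    m=env.camera_model(n);K=np.array([[m['fx'],0,m['cx']],[0,m['fy'],m['cy']],[0,0,1]])
    p=cv2.undistortPoints(np.array(uv,float).reshape(-1,1,2),K,m['distortion'])[:,0]
    R=m['R'];c=-R.T@m['t'];d=np.c_[p,np.ones(len(p))]@R
    return c+d*((z-c[2])/d[:,2])[:,None]
def proj(n,X):
    m=env.camera_model(n);K=np.array([[m['fx'],0,m['cx']],[0,m['fy'],m['cy']],[0,0,1]])
    return cv2.projectPoints(np.array(X,float),cv2.Rodrigues(m['R'])[0],m['t'],K,m['distortion'])[0][:,0]
E
python3 - <<'E'
from h import *
for n in("top","scene"):
    im=cv2.imread(f"pics/{n}0.png");hsv=cv2.cvtColor(im,cv2.COLOR_BGR2HSV)
    def comp(lo,hi,mn=30):
        k=cv2.inRange(hsv,lo,hi);N,l,s,c=cv2.connectedComponentsWithStats(k)
        return [(s[i].tolist(),c[i].round(1).tolist(),l==i) for i in range(1,N) if s[i][4]>mn]
    print(n,"green");[print(a,b,ray(n,b,.028)) for a,b,_ in comp((65,100,80),(90,255,255))]
    print("orange")
    for a,b,mk in comp((3,90,120),(18,255,255)):
        print(a,b,ray(n,b,.028))
        if max(a[2:4])>60:
            ys,xs=np.nonzero(mk);P=ray(n,np.c_[xs,ys],.036)[:,:2];print("track mean",P.mean(0))
            u=np.linalg.svd(P-P.mean(0))[2] if 0 else np.linalg.eigh(np.cov(P.T))[1]
            print(u, P[P[:,1].argmin()],P[P[:,1].argmax()])
    k=cv2.inRange(hsv,(0,0,170),(180,60,255))
    c,_=cv2.findContours(k,0,2)
    for q in c:
        if cv2.contourArea(q)>3000:
            r=cv2.minAreaRect(q);b=cv2.boxPoints(r)
            if 150<r[0][0]<360 and r[0][1]>170: print("panel",b,ray(n,b,.031), ray(n,b,.031).mean(0))
im=cv2.imread("pics/top0.png")[150:300,160:440];cv2.imwrite("pics/top_crop.png",cv2.resize(im,(784,420),interpolation=2))
E
```

```text
top green
[546, 130, 14, 8, 95] [553.2, 133.6] [[ 0.73111144 -0.76472904  0.028     ]]
[360, 222, 26, 26, 343] [371.9, 235.1] [[ 0.49017734 -0.33717291  0.028     ]]
orange
[534, 53, 8, 6, 35] [537.7, 55.2] [[ 0.92954216 -0.75315163  0.028     ]]
[452, 88, 11, 8, 61] [457.6, 91.3] [[ 0.8179869  -0.53884871  0.028     ]]
[166, 202, 27, 26, 178] [178.4, 214.6] [[0.52176469 0.05786009 0.028     ]]
[238, 202, 40, 20, 225] [258.4, 209.6] [[ 0.53662386 -0.10524708  0.028     ]]
[220, 207, 18, 16, 111] [228.2, 214.3] [[ 0.52520069 -0.04415944  0.028     ]]
[277, 220, 58, 21, 334] [305.6, 230.9] [[ 0.49536298 -0.20197316  0.028     ]]
[0, 315, 560, 105, 43345] [286.9, 370.1] [[ 0.22012772 -0.17044515  0.028     ]]
track mean [ 0.21351178 -0.17173521]
[[-0.99997099 -0.00761672]
 [-0.00761672  0.99997099]] [ 0.10995041 -0.73925414] [0.29893234 0.42269144]
panel [[203.00829 189.54535]
 [349.3535  187.32797]
 [350.36426 254.03992]
 [204.01907 256.2573 ]] [[ 5.74874910e-01  9.73505532e-03  3.10000000e-02]
 [ 5.87951029e-01 -2.90817507e-01  3.10000000e-02]
 [ 4.50238132e-01 -2.92473114e-01  3.1000
[... 1589 characters left out ...]
6029252] [ 0.14152431 -0.02759364]
[254, 321, 130, 99, 7391] [317.6, 374.1] [[0.20663465 0.07577437 0.028     ]]
track mean [0.20448105 0.07857161]
[[-0.98158825  0.19100921]
 [ 0.19100921  0.98158825]] [ 0.14361869 -0.00284417] [0.17852393 0.15483677]
[430, 321, 17, 11, 62] [439.2, 324.8] [[ 0.11799729 -0.14168403  0.028     ]]
[206, 393, 57, 27, 810] [234.0, 409.6] [[0.25323544 0.2036389  0.028     ]]
panel [[204.92941 239.31763]
 [317.77646 167.50586]
 [345.69412 211.37646]
 [232.84708 283.18823]] [[ 0.57425171  0.00435226  0.031     ]
 [ 0.59663064 -0.37954536  0.031     ]
 [ 0.42891064 -0.28020228  0.031     ]
 [ 0.43978543  0.04412107  0.031     ]] [ 0.5098946  -0.15281858  0.031     ]
```

View pics/top_crop.png

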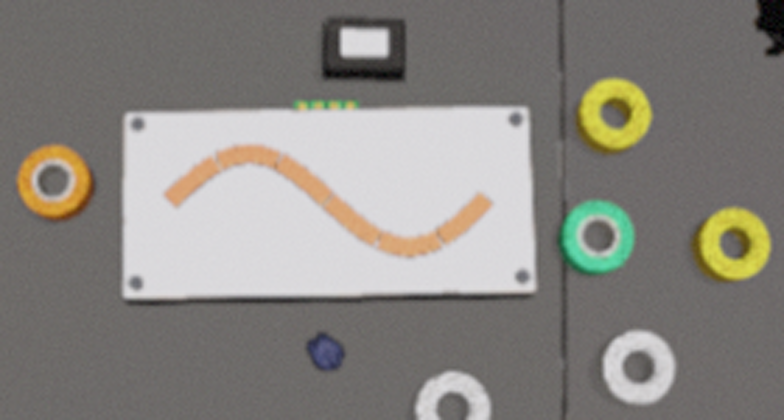

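The enlarged crop confirms it. The green roll is at crop (598,237), the orange at (55,182), and the four bolts are at (137,124), (515,119), (136,283) and (522,276). The stroke therefore runs from plate_5 (-y) to plate_0 (+y). Next I measure the board pose precisely.

```bash
cat > g.py <<'E'
from h import *
from scipy.spatial.transform import Rotation as Ro
def Rt():
    s=env.get_state();q=np.array(s['orientation']);return s,Ro.from_quat(q[[1,2,3,0]]).as_matrix()
E
python3 - <<'E'
from g import *
def trk(n,box):
    x0,y0,x1,y1=box;im=cv2.imread(f"pics/{n}0.png")
    hsv=cv2.cvtColor(im,cv2.COLOR_BGR2HSV);k=cv2.inRange(hsv,(2,45,100),(22,255,255))
    k=cv2.morphologyEx(k,cv2.MORPH_CLOSE,np.ones((3,3)))
    ys,xs=np.nonzero(k[y0:y1,x0:x1]);P=ray(n,np.c_[xs+x0,ys+y0],.0355)[:,:2]
    # track_mid = centroid (point symmetric); yaw from PCA minus the wave's own PCA angle
    y=np.linspace(-.115,.115,2001);x=.035*np.sin(2*np.pi*y/.23);w=np.hypot(1,np.gradient(x,y))
    M=np.cov(np.c_[x,y].T,aweights=w)
    f=lambda C:0.5*np.arctan2(2*C[0,1],C[0,0]-C[1,1])
    d=f(np.cov(P.T))-f(M);d=(d+np.pi/2)%np.pi-np.pi/2
    print(n,len(P),P.mean(0),"yaw",np.degrees(d),P[P[:,1].argmin()],P[P[:,1].argmax()])
trk("top",(210,195,345,250));trk("scene",(230,190,322,250))
b=np.array([(137,124),(515,119),(136,283),(522,276)])/2.8+[160,150]
B=ray("top",b,.0375);print(B,B.mean(0));
for i,j in((0,1),(2,3)):
    d=B[j]-B[i];print(np.degrees(np.arctan2(d[0],-d[1])))
s,R=Rt();print(R.round(3),s['tcp_pos'])
E
```

```text
top 912 [ 0.51259969 -0.14376005] yaw 2.299960597805612 [ 0.51182943 -0.26061443] [ 0.51568068 -0.02664748]
scene 613 [ 0.51324371 -0.13979387] yaw 1.6723456429790597 [ 0.51533702 -0.26313078] [ 0.51192844 -0.02657582]
[[ 0.56370332 -0.00393513  0.0375    ]
 [ 0.57507492 -0.27855951  0.0375    ]
 [ 0.4479491  -0.00920452  0.0375    ]
 [ 0.46029191 -0.28350294  0.0375    ]] [ 0.51175481 -0.14380052  0.0375    ]
2.3711382406033477
2.576441495757471
[[ 0.916 -0.001  0.402]
 [-0.402 -0.001  0.916]
 [-0.    -1.    -0.002]] [0.23095579 0.52607956 0.23048602]
```

The board is at mid (0.5125, -0.143) with yaw 2.3°. I'll turn the tool about -26°, so that tool x matches board x and tool z matches board y, and close the fingers on the way over.

```bash
python3 -m inch '[[[28,0,-30,-2.6],[56,0,-60,-5.2],[84,0,-90,-7.8],[112,0,-120,-10.4],[140,0,-150,-13],[168,0,-180,-15.6],[196,0,-210,-18.2],[224,0,-240,-20.8],[252,0,-270,-23.4],[280,0,-300,-26]]]' 0 20
python3 - <<'E'
from g import *
def bt():
    s,R=Rt();a=np.radians(2.3);B=np.array([[np.cos(a),-np.sin(a),0],[np.sin(a),np.cos(a),0],[0,0,1]])
    return s,R,B
s,R,B=bt();print(R.round(3))
p=B@np.array([-9.4,-105,0])/1e3+[.5125,-.143,.1];print("shift tool mm",R.T@(p-s['tcp_pos'])*1e3,"tool x ang",np.degrees(np.arctan2(R[1,0],R[0,0])))
E
```

```text
clock: 1.1
tcp_pos: [0.3669, 0.1377, 0.2311]
orientation: [0.707, -0.707, -0.015, 0.015]
wrist_force: [1.1, 0.6, 1.4]
finger_gap: 0.0001
[[ 0.999 -0.    -0.042]
 [ 0.042  0.     0.999]
 [-0.    -1.     0.   ]]
shift tool mm [ 124.02644949  131.10354628 -391.53226643] tool x ang 2.4132050415469934
```

```bash
python3 -m inch '[[[14,10,-44,0],[28,20,-88,0],[42,30,-132,0],[56,40,-176,0],[70,50,-220,0],[84,60,-264,0],[98,70,-308,0],[112,80,-352,0],[124,90,-390,0],[124,110,-390,0]]]'; python3 -m inch '[[[0,0,0,0],[0,0,0,0],[0,0,0,0]]]';python3 - <<'E'
from g import *
for n in("wrist","top"): cv2.imwrite(f"pics/{n}1.png",env.read_camera(n))
s,R=Rt();a=np.radians(2.3);B=np.array([[np.cos(a),-np.sin(a),0],[np.sin(a),np.cos(a),0],[0,0,1]])
print("board mm",B.T@(s['tcp_pos']-[.5125,-.143,0])*1e3,s['wrist_force'],R.round(4))
E
```

```text
clock: 2.1
tcp_pos: [0.509, -0.2513, 0.1213]
orientation: [-0.706, 0.708, 0.014, -0.011]
wrist_force: [1.0, 0.3, -0.1]
finger_gap: -0.0002
clock: 2.4
tcp_pos: [0.5065, -0.2448, 0.1221]
orientation: [-0.707, 0.707, 0.015, -0.014]
wrist_force: [-0.5, -0.4, -0.3]
finger_gap: -0.0
board mm [  -9.67395907 -101.64120318  122.50812839] [ 0.20223951  0.08741643 -0.34463683] [[ 9.991e-01  1.500e-03 -4.120e-02]
 [ 4.120e-02 -9.000e-04  9.992e-01]
 [ 1.400e-03 -1.000e+00 -9.000e-04]]
```

View pics/wrist1.png

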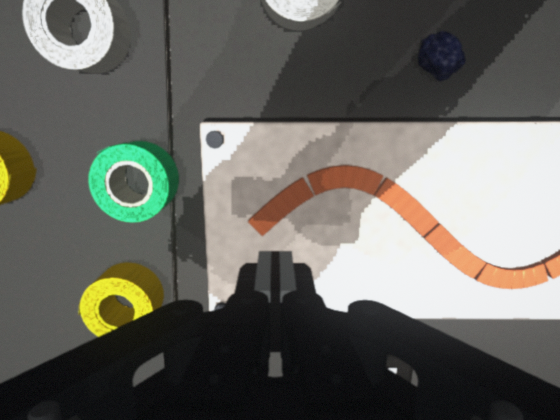

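View pics/top1.png

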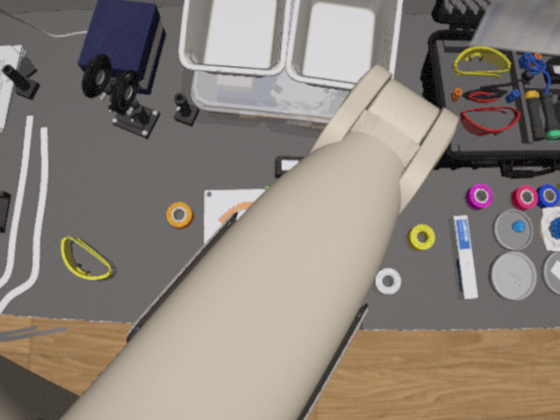

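The wrist view shows the closed fingers above the board's green end. The track end is at (262,228), the plate gaps are at (309,185), (383,185), (434,230) and (481,275), and the green roll is at (130,184). I'll use these as a second check of the board pose.

Run:
```python
from g import *
s,R=Rt();m=env.camera_model("wrist");K=np.array([[m['fx'],0,m['cx']],[0,m['fy'],m['cy']],[0,0,1]])
uv=np.array([(259,226),(309,185),(383,185),(434,230),(481,275),(548,262)],float)
p=cv2.undistortPoints(uv.reshape(-1,1,2),K,m['distortion'])[:,0]
M=m['mount'];c=R@M[:3,3]+s['tcp_pos'];d=np.c_[p,np.ones(6)]@M[:3,:3].T@R.T
X=c+d*((.036-c[2])/d[:,2])[:,None]
# arc-length boundaries
y=np.linspace(-.115,.115,4001);x=.035*np.sin(2*np.pi*y/.23);L=np.r_[0,np.cumsum(np.hypot(np.diff(x),np.diff(y)))]
print("len",L[-1]);yb=np.interp(np.arange(7)*L[-1]/6,L,y);f=lambda y:.035*np.sin(2*np.pi*y/.23)
yc=np.interp((np.arange(6)+.5)*L[-1]/6,L,y)
print("bounds",np.c_[f(yb),yb].round(4).tolist());print("centres",np.c_[f(yc),yc].round(4).tolist())
A=np.c_[f(yb),yb][:6];Bm=X[:,:2]
a0=A-A.mean(0);b0=Bm-Bm.mean(0);t=np.arctan2((a0[:,0]*b0[:,1]-a0[:,1]*b0[:,0]).sum(),(a0*b0).sum())
Q=np.array([[np.cos(t),-np.sin(t)],[np.sin(t),np.cos(t)]]);o=Bm.mean(0)-Q@A.mean(0)
print("yaw",np.degrees(t),"mid",o,"res mm",((A@Q.T+o-Bm)*1e3).round(1).tolist())
```

```text
len 0.27588498338460715
bounds [[-0.0, -0.115], [-0.0289, -0.0794], [-0.0289, -0.0356], [0.0, 0.0], [0.0289, 0.0356], [0.0289, 0.0794], [0.0, 0.115]]
centres [[-0.0156, -0.0981], [-0.035, -0.0575], [-0.0156, -0.0169], [0.0156, 0.0169], [0.035, 0.0575], [0.0156, 0.0981]]
yaw 2.6913076424439852 mid [ 0.51125157 -0.14216903] res mm [[1.9, -2.6], [-0.4, 1.1], [-0.6, -1.2], [-1.5, -0.5], [-4.3, 0.6], [4.9, 2.7]]
```

The two measurements agree to about 1.5 mm. Now descending towards plate_5.

```bash
cat > st.py <<'E'
from g import *
s,R=Rt();a=np.radians(2.4);B=np.array([[np.cos(a),-np.sin(a),0],[np.sin(a),np.cos(a),0],[0,0,1]])
b=B.T@(s['tcp_pos']-[.5118,-.1428,0])*1e3
print("board mm",b.round(1),"track x at y",round(35*np.sin(2*np.pi*b[1]/230),1),"F",s['wrist_force'].round(2),"tool ang",np.degrees(np.arctan2(R[1,0],R[0,0])).round(1),"t",round(s['clock'],2))
E
python3 -m inch '[[[-3,15,0,0],[-3,30,0,0],[-3,45,0,0],[-3,60,0,0],[-3,70,0,0],[-3,76,0,0],[-3,78,0,0],[-3,78,0,0],[-3,78,0,0],[-3,78,0,0]]]' >/dev/null; python3 st.py
```

```text
board mm [ -12.2 -102.7   43.9] track x at y -11.6 F [ 0.3  -0.42 -0.22] tool ang 2.3 t 3.5
```

```bash
python3 -m inch '[[[0,2,0,0],[0,4,0,0],[0,6,0,0],[0,7,0,0],[0,8,0,0],[0,9,0,0],[0,10,0,0],[0,10,0,0],[0,10,0,0],[0,10,0,0]]]' >/dev/null; python3 st.py;  python3 st.py
```

```text
board mm [ -12.7 -102.3   33.3] track x at y -11.9 F [-1.62  0.23 -0.14] tool ang 2.3 t 4.5
board mm [ -12.7 -102.3   33.3] track x at y -11.9 F [-1.62  0.23 -0.14] tool ang 2.3 t 4.5
```

```bash
python3 -m inch '[[[0,0.5,0,0],[0,1,0,0],[0,1.5,0,0],[0,2,0,0],[0,2,0,0],[0,2,0,0]]]' >/dev/null; python3 st.py
```

```text
board mm [ -12.6 -102.3   31.3] track x at y -11.9 F [-1.39  1.19  3.68] tool ang 2.3 t 5.1
```

```bash
for i in 1 2 3 4 5; do python3 -m inch '[[[0,0,0,0]]]' >/dev/null; python3 st.py; done
python3 - <<'E'
from workcell import env
import cv2
cv2.imwrite("pics/wrist2.png",env.read_camera("wrist"))
E
```

```text
board mm [ -12.7 -102.3   31.2] track x at y -11.9 F [-1.23  0.39  1.8 ] tool ang 2.3 t 5.2
board mm [ -12.6 -102.4   31.3] track x at y -11.8 F [-2.31  1.54  2.62] tool ang 2.3 t 5.3
board mm [ -12.7 -102.3   31.3] track x at y -11.9 F [-0.99  1.61  2.34] tool ang 2.3 t 5.4
board mm [ -12.6 -102.3   31.3] track x at y -11.9 F [-1.51  0.37  2.93] tool ang 2.3 t 5.5
board mm [ -12.6 -102.4   31.3] track x at y -11.9 F [-1.41  1.3   2.48] tool ang 2.3 t 5.6
```

View pics/wrist2.png

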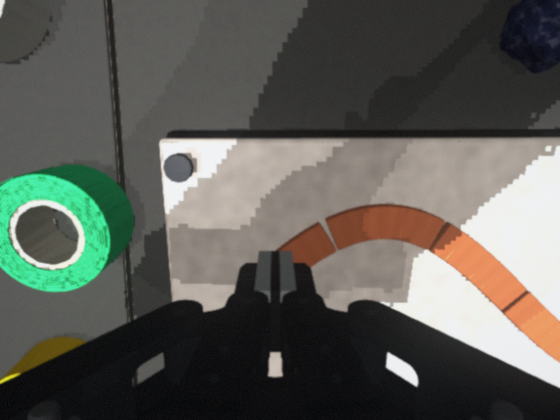

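The wrist view shows the fingertips on plate_5 at (275,255), with the gap to plate_4 at (325,232). The mean force is about 2.5 N, about 4.5 mm of press. I'll compute the path shifts next.

Run:
```python
import numpy as np
f=lambda y:35*np.sin(2*np.pi*y/230)
y0=-102.3
for k in range(0,5):
    ys=y0+np.arange(0,11)*4.2; print([(round(f(y)-f(y0),1),round(y-y0,1)) for y in ys[1:]],ys[-1]); y0=ys[-1]
```

```text
[(np.float64(-3.7), np.float64(4.2)), (np.float64(-7.2), np.float64(8.4)), (np.float64(-10.4), np.float64(12.6)), (np.float64(-13.3), np.float64(16.8)), (np.float64(-16.0), np.float64(21.0)), (np.float64(-18.2), np.float64(25.2)), (np.float64(-20.0), np.float64(29.4)), (np.float64(-21.5), np.float64(33.6)), (np.float64(-22.5), np.float64(37.8)), (np.float64(-23.0), np.float64(42.0))] -60.3
[(np.float64(-0.1), np.float64(4.2)), (np.float64(0.3), np.float64(8.4)), (np.float64(1.1), np.float64(12.6)), (np.float64(2.4), np.float64(16.8)), (np.float64(4.1), np.float64(21.0)), (np.float64(6.2), np.float64(25.2)), (np.float64(8.7), np.float64(29.4)), (np.float64(11.6), np.float64(33.6)), (np.float64(14.7), np.float64(37.8)), (np.float64(18.1), np.float64(42.0))] -18.299999999999997
[(np.float64(3.6), np.float64(4.2)), (np.float64(7.4), np.float64(8.4)), (np.float64(11.3), np.float64(12.6)), (np.float64(15.3), np.float64(16.8)), (np.float64(19.4), np.float64(21.0)), (np.float64(23.3), np.float64(25.2)), (np.float64(27.2), np.float64(29.4)), (np.float64(31.0), np.float64(33.6)), (np.float64(3
[... 152 characters left out ...]
), (np.float64(8.2), np.float64(12.6)), (np.float64(10.2), np.float64(16.8)), (np.float64(11.8), np.float64(21.0)), (np.float64(12.9), np.float64(25.2)), (np.float64(13.6), np.float64(29.4)), (np.float64(13.9), np.float64(33.6)), (np.float64(13.7), np.float64(37.8)), (np.float64(13.0), np.float64(42.0))] 65.7
[(np.float64(-1.1), np.float64(4.2)), (np.float64(-2.7), np.float64(8.4)), (np.float64(-4.6), np.float64(12.6)), (np.float64(-7.0), np.float64(16.8)), (np.float64(-9.7), np.float64(21.0)), (np.float64(-12.7), np.float64(25.2)), (np.float64(-16.0), np.float64(29.4)), (np.float64(-19.6), np.float64(33.6)), (np.float64(-23.3), np.float64(37.8)), (np.float64(-27.2), np.float64(42.0))] 107.7
```

```bash
python3 -m inch '[[[-3.7,0,4.2,0],[-7.2,0,8.4,0],[-10.4,0,12.6,0],[-13.3,0,16.8,0],[-16,0,21,0],[-18.2,0,25.2,0],[-20,0,29.4,0],[-21.5,0,33.6,0],[-22.5,0,37.8,0],[-23,0,42,0]]]' >/dev/null; python3 st.py; python3 -m inch '[[[0,0,0,0],[0,0,0,0]]]' >/dev/null; python3 st.py
```

```text
board mm [-35.8 -60.   31.2] track x at y -34.9 F [-0.03 -2.08  2.92] tool ang 2.3 t 6.65
board mm [-35.9 -59.3  31. ] track x at y -35.0 F [0.69 1.09 3.29] tool ang 2.3 t 6.85
```

```bash
python3 -m inch '[[[0.3,0,4.2,0],[1,0,8.4,0],[2,0,12.6,0],[3.5,0,16.8,0],[5.2,0,21,0],[7.4,0,25.2,0],[10,0,29.4,0],[13,0,33.6,0],[16,0,37.8,0],[19.5,0,42,0]]]' >/dev/null; python3 st.py; python3 -m inch '[[[0,0,0,0],[0,0,0,0]]]' >/dev/null; python3 st.py
python3 - <<'E'
from workcell import env
import cv2
cv2.imwrite("pics/wrist3.png",env.read_camera("wrist"))
E
```

```text
board mm [-15.8 -17.9  31.2] track x at y -16.4 F [-0.81 -0.97  2.67] tool ang 2.3 t 7.85
board mm [-15.4 -17.5  31.3] track x at y -16.1 F [0.74 1.93 2.44] tool ang 2.3 t 8.05
```

View pics/wrist3.png

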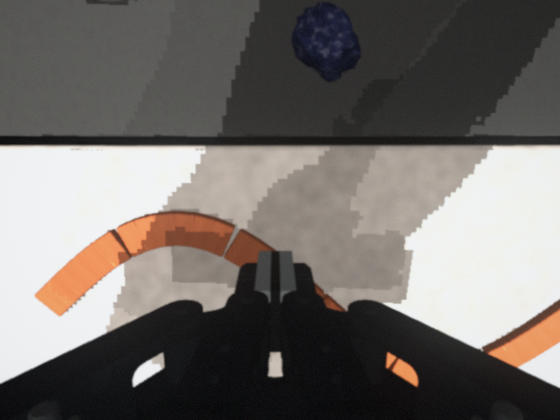

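The view shows the fingertips centred on plate_3, past the plate_4/3 gap at (232,242), with about 2.5 N. Continuing over plates 2 and 1.

```bash
python3 -m inch '[[[3.5,0,4.2,0],[7.2,0,8.4,0],[11,0,12.6,0],[15,0,16.8,0],[19,0,21,0],[23,0,25.2,0],[27,0,29.4,0],[30.5,0,33.6,0],[34,0,37.8,0],[34,0,37.8,0]]]' >/dev/null; python3 st.py; python3 -m inch '[[[0,0,0,0],[0,0,0,0]]]' >/dev/null; python3 st.py
```

```text
board mm [18.9 20.3 31.3] track x at y 18.4 F [0.83 0.98 2.29] tool ang 2.3 t 9.1
board mm [18.5 19.8 31.4] track x at y 18.0 F [0.91 0.83 2.76] tool ang 2.3 t 9.3
```

```bash
python3 -m inch '[[[2.8,0,4.2,0],[5.9,0,8.4,0],[8.6,0,12.6,0],[10.9,0,16.8,0],[12.9,0,21,0],[14.5,0,25.2,0],[15.6,0,29.4,0],[16.3,0,33.6,0],[16.5,0,37.8,0],[16.3,0,42,0]]]' >/dev/null; python3 st.py; python3 -m inch '[[[0,0,0,0],[0,0,0,0]]]' >/dev/null; python3 st.py
```

```text
board mm [34.7 61.7 31.4] track x at y 34.8 F [-0.03 -2.3   1.63] tool ang 2.3 t 10.3
board mm [34.6 62.2 31.3] track x at y 34.7 F [0.8  2.27 2.77] tool ang 2.3 t 10.5
```

```bash
python3 -m inch '[[[-0.7,0,4.2,0],[-1.9,0,8.4,0],[-3.5,0,12.6,0],[-5.6,0,16.8,0],[-8,0,21,0],[-10.8,0,25.2,0],[-13.9,0,29.4,0],[-17.2,0,33.6,0],[-20.7,0,37.8,0],[-23.4,0,40.8,0]]]' >/dev/null; python3 st.py; for i in 1 2 3 4 5; do python3 -m inch '[[[0,0,0,0],[0,0,0,0]]]' >/dev/null; python3 st.py;done
python3 - <<'E'
from workcell import env
import cv2
for n in("wrist","scene"):cv2.imwrite(f"pics/{n}4.png",env.read_camera(n))
E
```

```text
board mm [ 10.8 102.7  31.3] track x at y 11.6 F [ 1.61 -0.71  2.43] tool ang 2.3 t 11.5
board mm [ 10.3 103.1  31. ] track x at y 11.2 F [0.18 1.26 2.31] tool ang 2.3 t 11.7
board mm [ 10.5 102.6  31. ] track x at y 11.6 F [-1.06  1.44  2.35] tool ang 2.3 t 11.9
board mm [ 10.8 102.3  31.1] track x at y 11.9 F [-0.94  1.39  1.96] tool ang 2.3 t 12.1
board mm [ 10.9 102.2  31.2] track x at y 12.0 F [-1.72  1.6   1.79] tool ang 2.3 t 12.3
board mm [ 11.  102.1  31.3] track x at y 12.1 F [-1.63  0.65  3.54] tool ang 2.3 t 12.5
```

View pics/wrist4.png

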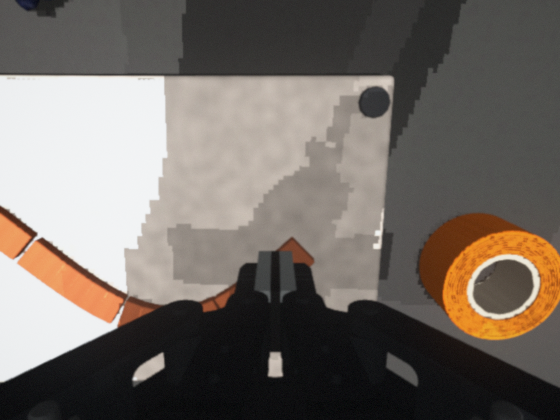

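View pics/scene4.png

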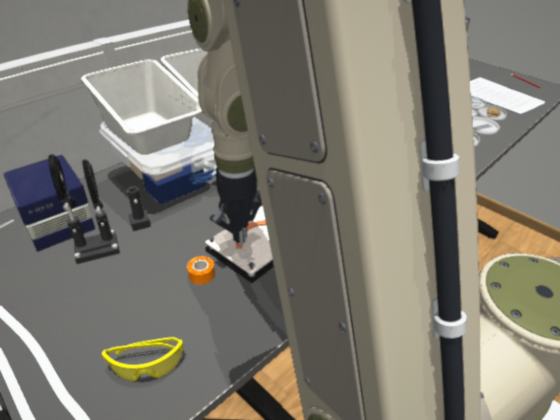

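The wrist view shows the tips at (275,255) on plate_0, near its end at (290,240). The gap to plate_1, at (217,302), is well clear. In the scene view the orange roll is still at (201,270). Force is about 2–3 N with the panel pressed about 5 mm, so I'm handing in.

```bash
python3 -c "
from workcell import env
print(env.hand_in())"; python3 st.py
```

```text
the job is handed in; nothing more can be done
None
the job is handed in; nothing more can be done
```

I stroked the copper wave with closed fingertips from the green end (plate_5) to the orange end (plate_0), following the curve. I then handed in with the tips still resting on plate_0. No verdict was reported.

- **Path and press:** The measured fingertip position stayed within about 1 mm of the track's centre line at each check. Height was 31.0–31.4 mm, so by geometry the panel was pressed about 5 mm. The vertical force mostly read 2–3.5 N, with about 1 N of noise. I had no direct reading of the panel travel or of the contact on each plate.
- **Last checks:** At about 12.5 s the final wrist image showed the tips on the last plate, with the gap to the plate before it clear of them. In the last scene image the orange roll was at its starting pixel position. The arm hid the green roll, stone and charger in that picture, so I could not re-check those three at the end, but the path stayed over the board, well above them.
- **Disagreements:** The camera estimates of the board pose differed by up to about 4 mm in position and 1° in yaw. I used values in between, and the wrist images along the way agreed with them. One force reading on first touch, −0.1 N at 33.3 mm, was lower than expected, but pressing 2 mm deeper gave steady readings of about 2.5 N.

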